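# Run the mini chopper by holding its pusher down

### The arm

A 6-joint arm with a two-finger parallel gripper is mounted at the origin on a cart in front of the work surface, level with it; the furniture and walls round the work are solid. World frame = base frame: x ahead of the robot, y to its left, z up, the work surface at z = 0. Lengths are in mm, angles in rad, forces in N, time in s.
With the tool pointing down it reaches from about 375 to 750 mm from the base axis. Payload 9 kg.
Tool frame: the origin (TCP) lies midway between the tips of the shut fingers; the grasp point (between the pads) lies arm.grasp_offset behind it (arm.grasp_offset is the distance from the TCP to the grasp point, in mm); z points along the fingers, y is the line along which they close (so a half turn about z gives the same grasp; the last joint's range is limited). The gripper opens to 85 mm and grips with 20 to 120 N. Pads are 22 mm wide; open, the fingers measure 114 mm over their backs; the gripper's body (76 mm by 85 mm) begins 54 mm behind the grasp point. The pads swing forward as they close: fully open they stand 13 mm farther back than shut.
Start: joints at [-1.438, 0.104, 0.097, 1.564, 0, 1.353], TCP at [206.201, -563.487, 231.331] pointing down, gripper open.
Joint ranges: [-2.99, 2.99], [-0.84, 1.86], [-1.1, 1.16], [-1.84, 2.11], [-1.51, 1.56], [-3.14, 3.14]. Speed limits (rad/s): [2.22, 2.22, 2.57, 3.14, 3.14, 3.14].

### API

Orientations are given as a unit quaternion [x, y, z, w].
In Python, from cell import arm gives the robot as it stands. The module is installed in compiled form; this text tells all that it offers. Calls block until the motion is done:
- arm.goto(position, orientation): joint-space move of the TCP to a pose.
- arm.servo_line(position, velocity=150, rot=None, contact_N=None): straight line of the TCP; rot=None keeps the orientation; velocity is the mean speed in mm/s. With contact_N (N) it stops when the force on the tool has changed by that much, and returns True; else False.
- arm.movej(angles): joint-space move.
- arm.let_go() and arm.gripper_close(force=None): open the fingers fully, or close them until they stop; force is the grip in N (None keeps the last).
- arm.hold(seconds).
- arm.inverse_kinematics(position, orientation): joint angles nearest the present ones, or None.
- arm.observe(): the state.
- arm.capture(name): name is "side" or "top" or "wrist"; returns a dict with "pixels" (400x640x3 uint8, red, green, blue), "range_z" (400x640 float32, mm along the optical axis (not along the pixel's ray), 0 where there is no reading), "fx", "fy", "cx", "cy" (pixels), "k1" (the pictures are not rectified: a ray, as slopes to the right and down, at radius r is drawn at 1 + k1 r^2 times it, then the intrinsics apply), "world_from_camera" (4x4, takes a point from camera to world coordinates); the wrist camera has in their place "hand_eye" (4x4, takes a point from camera to tool coordinates, whose origin is the TCP and whose axes are the flange's). Camera axes: x right, y down, z forward; pixel columns grow to the right and rows downward; lengths in mm; the calibration is good to about 2 mm. A picture is of the moment at which its call begins: read the wrist's pose just before it.
A pose or a line that the arm cannot do raises arm.PlanningError and nothing moves.
- arm.close_job(): hands the job in; it is judged then, once.
The state is a dict: "t": time; "q": joint angles; "joint_vel": joint speeds; "tau": joint torques, N m; "eef_pos": TCP position; "tcp_rot": TCP orientation; "contact_force": force on the tool from outside, world axes, zero at the start; "moment": the same for the moment, N m; "grip_width": opening from 0.0 (shut) to 1.0 (fully open); "finger_force": force on a finger pad.
Only numpy, scipy, OpenCV 4.12 (cv2) and the standard library are available. Lean on these libraries where they do the work, as an engineer would, in place of code of your own. Each camera call takes 0.05 s, during which the arm holds its last target. There are 200 camera calls.

### The job

Pull the pusher (white shaft with an orange band, black handle) up out of its cup in the caddy, lower it into the clear feed chute of the mini chopper, and push the green spring-loaded plate inside down until the orange band is level with the chute's rim (about 12 mm of spring travel), never ramming the plate to the bottom of its travel. Keep it pressed steadily there for at least two seconds and finish the program while still gripping and pressing it: the pusher is not let go. Leave the wooden muddler in its cup, keep the caddy upright and about where it is, and do not disturb the tin, mug, salt shaker or spice jar.

Things in the scene. Friction and masses are not known exactly. Their poses are not given: they have to be found in the camera images.
- pusher: the pusher: a straight round rod 160 mm long, 90 g, standing upright in one of the caddy's two cups (either one). Origin at the centre of its lower end, +z along the rod to the handle. White shaft of 26 mm diameter from 0 to 80 mm with an orange band from 52 to 62 mm; black handle of 29 mm diameter from 80 to 160 mm: grip it there.
- pusher_tip (a point): centre of the pusher's flat lower end
- pusher_band (a point): centre of the pusher's orange band, 57 mm above its lower end
- chopper: the mini chopper, fixed to the worktop: white round motor base of 132 mm diameter, clear bowl and white lid (120 mm diameter, top at 102 mm) with a clear vertical feed chute in the middle whose rim is 145 mm above the worktop. Origin at the centre of its underside, z up. The chute's bore is 36 mm, flaring to 44 mm in the top 9 mm; 52 mm outside diameter at the rim.
- chute_rim (a point): centre of the chute's mouth, at the height of its rim, on the chute's axis
- feed_plate (a joint): travel in m of the green spring-loaded plate (33 mm disc) inside the chute: 0 = up (its top 45 mm below the rim), grows as it is pushed straight down, 0.024 = the bottom stop. The spring pushes back with about 3 N at first, 8 N at 0.012 (the orange band is then centred on the rim) and 13 N at the bottom; it comes up again when let go.
- plate_top (a point): centre of the green plate's upper face, where the pusher presses
- caddy: loose two-cup caddy, 1.2 kg: wooden base 64 x 150 x 8 mm with two white cups (42 mm outside, 36 mm inside diameter) 80 mm apart along its y axis, at y = -40 and +40 mm. Cup rims 50 mm above the worktop, inner floors 8 mm above it. Origin at the centre of its underside.
- muddler: wooden muddler, an all-brown round stick 142 mm long, 26 mm thick with a ball at the top, standing in the caddy's other cup. Origin at the centre of its lower end, z up. Stays there.
- tin_tomato: bystander: food tin with a turquoise label, 75 mm diameter, 110 mm high; origin under its centre
- mug_1: bystander: cream mug with a handle, 78 x 116 x 101 mm; origin under its centre
- salt_shaker: bystander: salt shaker, 44 mm diameter, 90 mm high; origin under its centre
- spice_jar: bystander: spice jar with a green cap, 46 mm diameter, 106 mm high; origin under its centre
Not all that is in view belongs to the job. What is meant by the pusher is not purple, red or yellow, and is the smaller of those in its own colour.

How it is judged:
By the outcome, as a careful person would: the job done as asked, in the order asked, and still so for the second after the job is handed in, while the arm keeps its last pose, push and grip.
It also fails if it takes over 48 s, if anything falls off the work surface, if the arm or the gripper's body presses on something with over 40 N, if the wrist force passes 120 N, or if a joint passes its speed limit or range.

## Working session

There is one attempt and no reset: what is moved stays moved. The work goes in short steps, each a Python script; the robot and the scene stay as the last script left them, time stands still between calls to the robot, and variables do not carry over. Pictures are saved under pics/ and viewed, at most 10 in all, crops included, and the job is handed in when it is done.

```bash
mkdir -p pics; cat > h.py <<'E'
import numpy as np, cv2, pickle
from cell import arm
def cap(n):
    s=arm.observe(); c=arm.capture(n); c['state']=s
    cv2.imwrite(f'pics/{n}_{s["t"]:.2f}.png', c['pixels'][:,:,::-1]); pickle.dump(c,open(f'{n}.pkl','wb')); return c
def pts(c,uv,z=None):
    """world points of pixels; z: depth override (array) """
    uv=np.atleast_2d(uv).astype(float)
    K=np.array([[c['fx'],0,c['cx']],[0,c['fy'],c['cy']],[0,0,1.]])
    n=cv2.undistortPoints(uv[:,None],K,np.array([c['k1'],0,0,0.]))[:,0]
    d=c['range_z'][uv[:,1].astype(int),uv[:,0].astype(int)] if z is None else z
    P=np.c_[n*d[:,None],d,np.ones(len(d))]
    return (P@c['world_from_camera'].T)[:,:3], d
E
python3 - <<'E'
from h import *
for n in('top','side'):
    c=cap(n); print(n,c['fx'],c['k1'],np.round(c['world_from_camera'],3).tolist())
s=arm.observe();print(s['t'],s['tcp_rot'],arm.grasp_offset,s['grip_width'])
E
ls pics
```

```text
top 456.2096658563548 -0.13083342973759898 [[-0.006, -0.984, 0.178, 265.277], [-1.0, 0.007, 0.006, -159.815], [-0.007, -0.178, -0.984, 1807.576], [0.0, 0.0, 0.0, 1.0]]
side 403.3258482087089 0.006808060111841875 [[-0.844, -0.351, 0.404, 68.229], [-0.535, 0.578, -0.615, 571.198], [-0.018, -0.736, -0.677, 912.646], [0.0, 0.0, 0.0, 1.0]]
0.1 [ 9.84656398e-01  1.74503354e-01  3.12705462e-05 -5.97007079e-04] 18.700000000000003 1.0021705558412872
side_0.05.png
top_0.00.png
```

View pics/top_0.00.png

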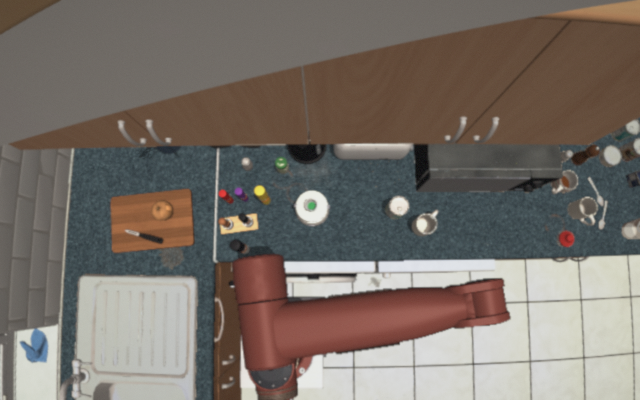

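View pics/side_0.05.png

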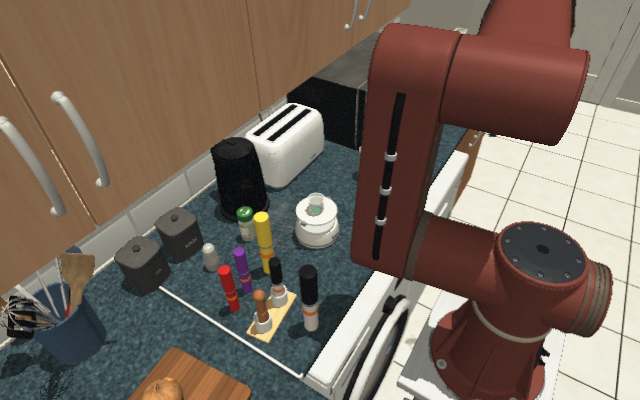

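The top view shows the caddy at about (240,223), the chopper at (311,207) and the larger black rod at (237,245). Things that could be taken for the pusher, by side-view pixel:
- black handle in the caddy cup (276,275)
- bigger black rod standing free (309,290)
- red (229,285), purple (243,268), yellow (264,240)
- brown muddler (261,310)

I choose the one in the caddy and will check it in a crop.

```bash
python3 - <<'E'
from h import *
a=pickle.load(open('side.pkl','rb'));b=pickle.load(open('top.pkl','rb'))
x=cv2.resize(a['pixels'][180:345,200:350],None,fx=3.6,fy=3.6,interpolation=2)
y=cv2.resize(b['pixels'][145:257,210:340],None,fx=2,fy=2,interpolation=2)
im=np.zeros((594,800,3),np.uint8);im[:594,:540]=x;im[:224,540:800]=y
cv2.imwrite('pics/crop1.png',im[:,:,::-1])
for n,c,uv in(('side',a,[(276,262),(309,268),(261,293),(227,268),(240,251),(262,215),(316,198),(210,247)]),('top',b,[(243,217),(237,243),(226,222),(223,192),(238,190),(259,188),(311,204),(281,160),(246,161)])):
    P,d=pts(c,uv)
    for u,p in zip(uv,P):print(n,u,p.round(0))
E
```

```text
side (276, 262) [485. 134. 170.]
side (309, 268) [387. 139. 219.]
side (261, 293) [474. 208. 145.]
side (227, 268) [577. 203. 161.]
side (240, 251) [584. 148. 162.]
side (262, 215) [580.  59. 211.]
side (316, 198) [ 550. -137.  129.]
side (210, 247) [713. 138.  88.]
top (243, 217) [492. 128. 165.]
top (237, 243) [392. 137. 222.]
top (226, 222) [480. 201. 114.]
top (223, 192) [587. 207. 156.]
top (238, 190) [593. 150. 161.]
top (259, 188) [591.  65. 206.]
top (311, 204) [ 549. -119.  101.]
top (281, 160) [720.  -4. 107.]
top (246, 161) [723. 136.  86.]
```

View pics/crop1.png

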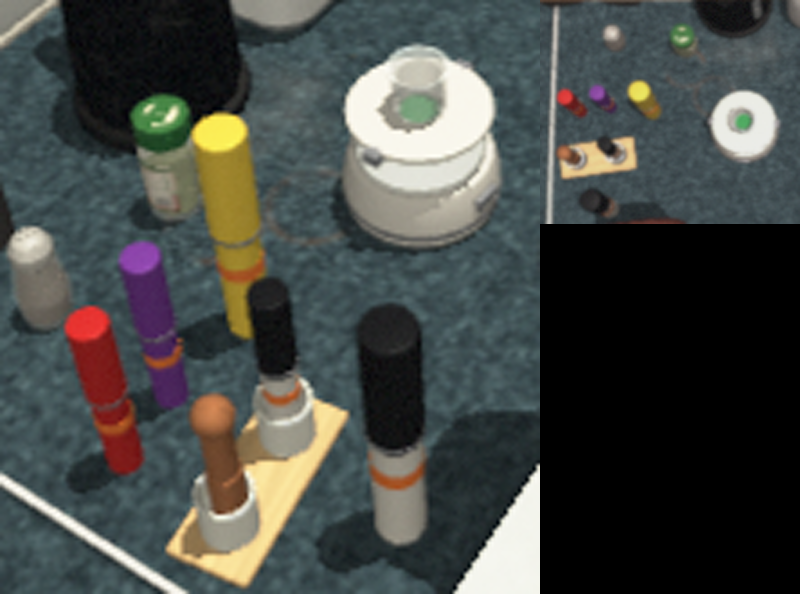

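The crop confirms it: the pusher is the smaller black/white rod in the right-hand caddy cup, and its top at z≈168 matches. The larger black one stands free at about (390,138). Next I fit the centres from the point clouds.

```bash
cat >> h.py <<'E'
from scipy.optimize import least_squares
def cloud(c):
    v,u=np.nonzero(c['range_z']>0); P,_=pts(c,np.c_[u,v]); return P, np.c_[u,v]
def near(P,xy,r,z0,z1): return (np.hypot(P[:,0]-xy[0],P[:,1]-xy[1])<r)&(P[:,2]>z0)&(P[:,2]<z1)
def circ(P,r,x0):
    return least_squares(lambda x:np.hypot(P[:,0]-x[0],P[:,1]-x[1])-r,x0,loss='soft_l1').x
E
python3 - <<'E'
from h import *
for n in('top','side'):
    c=pickle.load(open(n+'.pkl','rb'));P,uv=cloud(c)
    m=near(P,(488,131),25,162,176);Q=P[m];print(n,'pushertop',m.sum(),Q.mean(0).round(1),np.ptp(Q,0).round(0))
    if n=='side':
        h=near(P,(488,131),25,105,160);print('handle side fit',h.sum(),circ(P[h],14.5,[490,131]).round(1))
    m=near(P,(550,-125),72,96,108);Q=P[m][:,:2]
    (cx,cy),r=cv2.minEnclosingCircle(Q.astype(np.float32));print('lid',m.sum(),cx,cy,r,P[m][:,2].mean(), Q.min(0),Q.max(0))
    m=near(P,(550,-125),32,112,155);print('chute',m.sum(),P[m].mean(0).round(1),P[m].max(0).round(1),P[m].min(0).round(1))
    m=near(P,(390,138),32,205,235);print('big',m.sum(),P[m].mean(0).round(1),np.ptp(P[m],0))
    m=(P[:,0]>300)&(P[:,2]>250)&(abs(P[:,1])<350)
    for z in range(250,800,50):
        k=m&(abs(P[:,2]-z-25)<25)
        if k.sum(): print(z,k.sum(),P[k].min(0).round(0),P[k].max(0).round(0))
E
```

```text
top pushertop 45 [493.4 133.  168.2] [26. 27. 12.]
lid 585 543.3952026367188 -120.37572479248047 63.538570404052734 102.16242870963498 [ 483.49397435 -183.12845337] [599.84189592 -57.70435784]
chute 81 [ 547.1 -119.2  139.2] [567.6 -93.8 151.3] [ 518.8 -142.1  112. ]
big 105 [385.5 146.3 218.7] [35.50194924 38.96798503 19.72638114]
250 1 [ 788. -116.  251.] [ 788. -116.  251.]
350 472 [ 699. -349.  369.] [723. 347. 400.]
400 1014 [ 698. -349.  400.] [724. 349. 450.]
450 1188 [ 669. -349.  450.] [749. 348. 500.]
500 1291 [ 664. -349.  500.] [725. 345. 550.]
550 1452 [ 663. -350.  550.] [751. 349. 600.]
600 1629 [ 302. -350.  600.] [748. 349. 650.]
650 2220 [ 301. -349.  650.] [722. 349. 700.]
700 1935 [ 301. -350.  700.] [748. 350. 750.]
750 1923 [ 699. -350.  750.] [748. 260. 800.]
side pushertop 108 [491.2 135.9 168.2] [27. 28. 11.]
handle side fit 170 [493.7 133. ]
lid 734 545.6590576171875 -120.07740783691406 66.55604553222656 102.79409078627309 [ 481.13934492 -186.61499926] [600.74772642 -53.53980409]
chute 261 [ 542.8 -121.1  131.9] [565.8 -95.  148.5] [ 518.  -145.6  112.4]
big 278 [383.6 151.  217.7] [38.29840824 39.68016767 18.35439102]
250 30 [ 300. -107.  250.] [833. 115. 300.]
300 48 [300. 102. 303.] [311. 115. 347.]
350 2364 [ 300. -350.  350.] [979. 350. 400.]
400 4929 [ 300. -350.  400.] [985. 350. 450.]
450 5557 [ 300. -350.  450.] [984. 350. 500.]
500 6338 [ 300. -350.  500.] [981. 350. 550.]
550 7267 [ 300. -350.  550.] [709. 350. 600.]
600 7603 [ 300. -283.  600.] [859. 350. 650.]
650 7143 [300. -97. 650.] [705. 350. 700.]
700 4221 [697.  98. 700.] [705. 350. 750.]
750 159 [698. 294. 750.] [704. 334. 759.]
```

```bash
cat >> h.py <<'E'
from scipy.spatial.transform import Rotation as R
def down(deg):
    a=np.radians(deg);y=np.array([np.cos(a),np.sin(a),0]);z=np.array([0,0,-1.])
    return R.from_matrix(np.c_[np.cross(y,z),y,z]).as_quat()
def wcap():
    s=arm.observe();c=arm.capture('wrist');T=np.eye(4);T[:3,:3]=R.from_quat(s['tcp_rot']).as_matrix();T[:3,3]=s['eef_pos']
    c['world_from_camera']=T@c['hand_eye'];pickle.dump(c,open(f'wrist_{s["t"]:.1f}.pkl','wb'));cv2.imwrite(f'pics/wrist_{s["t"]:.1f}.png',c['pixels'][:,:,::-1]);return c
E
python3 - <<'E'
from h import *
for d in(-30,150):
    for p in([543,-120,290],[493,133,290],[493,133,114],[543,-120,200]): 
        q=arm.inverse_kinematics(p,down(d));print(d,p,None if q is None else np.round(q,2))
E
```

```text
-30 [543, -120, 290] [-0.45 -0.01  0.09  1.67  0.    1.64]
-30 [493, 133, 290] [ 0.01 -0.15 -0.04  1.67  0.    2.1 ]
-30 [493, 133, 114] [ 0.01 -0.16 -0.37  1.36  0.    2.1 ]
-30 [543, -120, 200] [-0.45 -0.03 -0.1   1.5   0.    1.64]
150 [543, -120, 290] [-0.45 -0.01  0.09  1.67  0.   -1.5 ]
150 [493, 133, 290] [ 0.01 -0.15 -0.04  1.67  0.   -1.04]
150 [493, 133, 114] [ 0.01 -0.16 -0.37  1.36  0.   -1.04]
150 [543, -120, 200] [-0.45 -0.03 -0.1   1.5   0.   -1.5 ]
```

```bash
python3 - <<'E'
from h import *
def rep(c,tag):
    P,uv=cloud(c)
    for nm,xy,r,z0,z1,rr in(('rod',(493,133),25,160,176,0),('lid',(543,-120),70,97,108,0),('chute',(543,-120),32,112,155,0)):
        m=near(P,xy,r,z0,z1)
        if m.sum()>20:
            Q=P[m];e=cv2.minEnclosingCircle(Q[:,:2].astype(np.float32));print(tag,nm,m.sum(),Q.mean(0).round(1),np.round(e[0],1),round(e[1],1),Q.min(0).round(0),Q.max(0).round(0),'px',uv[m].mean(0))
s=arm.observe()
arm.servo_line([206,-563,300],200)
arm.goto([530,-135,300],down(-30)); c=wcap();print(np.round(c['hand_eye'],2).tolist());rep(c,'chop')
arm.goto([493,133,300],down(-30)); c=wcap();rep(c,'push');print(arm.observe()['t'])
E
ls pics
```

```text
[[0.0, -0.95, -0.32, 80.25], [1.0, 0.0, 0.0, -0.05], [-0.0, -0.32, 0.95, -141.9], [0.0, 0.0, 0.0, 1.0]]
chop lid 6271 [ 544.8 -117.4  101.2] [ 542.2 -121.9] 66.9 [ 483. -188.   97.] [602. -55. 108.] px [320.97368841 157.55397863]
chop chute 1057 [ 540.9 -124.9  139.1] [ 542.4 -122.2] 25.5 [ 517. -147.  112.] [567. -97. 146.] px [321.69157994 171.34720908]
push rod 587 [494.3 133.2 166.9] [493.9 132.1] 14.4 [480. 118. 160.] [508. 146. 169.] px [318.11925043 190.2197615 ]
push lid 1195 [ 547.4 -109.1  101.3] [ 542.2 -120.1] 60.0 [ 483. -154.   97.] [602. -67. 104.] px [432.06359833 297.45271967]
3.6833
crop1.png
side_0.05.png
top_0.00.png
wrist_2.5.png
wrist_3.6.png
```

The wrist view agrees with both targets: rod top at (494,132.3,168) with r 14.4, chute at (542.3,-122) with r 25.5. I grasp, lift and check.

```bash
python3 - <<'E'
from h import *
p=np.array([494,132.4,0])
arm.servo_line(p+[0,0,200],150)
print(arm.servo_line(p+[0,0,116.3],80,contact_N=8), arm.observe()['eef_pos'])
arm.gripper_close(80); arm.hold(.2)
s=arm.observe();print('grip',s['grip_width']*85,s['finger_force'],s['contact_force'],s['eef_pos'])
arm.servo_line(p+[0,0,190],80); arm.servo_line(p+[0,0,292],150); arm.hold(.3)
s=arm.observe();print(s['t'],s['grip_width']*85,s['contact_force'],s['eef_pos'],s['moment'])
arm.servo_line([542.3,-121.9,292],150); arm.hold(.4)
s=arm.observe();print(s['t'],s['grip_width']*85,s['contact_force'],s['eef_pos'],s['moment'])
for n in('side','top'):
    c=cap(n);P,uv=cloud(c)
    for z in range(175,300,15):
        m=near(P,(542,-122),30,z,z+15)
        if m.sum()>8: print(n,z,m.sum(),circ(P[m],13 if z<250 else 14.5,[542,-122]).round(1),uv[m].mean(0).round(0))
    if n=='side': x=c['pixels'][90:270,210:410];cv2.imwrite('pics/crop2.png',cv2.resize(x,None,fx=3,fy=3)[:,:,::-1])
E
```

```text
False [494.40907409 132.41243235 116.94182311]
grip 27.280617962878953 78.73387455940247 [-0.70330435 -0.21593282  3.60162478] [494.21306679 132.42708748 116.63476224]
8.675 27.363354464090236 [-0.58916977  0.44764289 -0.60503121] [493.7305218  132.42038232 291.40605253] [-0.04440068 -0.01711654  0.01721754]
10.95 27.25796333070203 [-0.53818219  0.77396708  0.63216194] [ 542.30323663 -121.80591086  292.03077725] [0.00292774 0.02690924 0.00706384]
side 175 11 [ 542.  -120.4] [315. 189.]
side 190 41 [ 542.3 -120.9] [315. 186.]
side 205 37 [ 542.1 -121.2] [315. 182.]
side 220 47 [ 541.9 -121.1] [315. 178.]
side 235 45 [ 541.4 -120.7] [314. 173.]
side 250 37 [ 543.  -122.6] [314. 169.]
side 265 53 [ 542.6 -121.2] [314. 164.]
side 280 36 [ 541.2 -121.4] [313. 160.]
side 295 55 [ 532.4 -117.9] [313. 156.]
```

View pics/crop2.png

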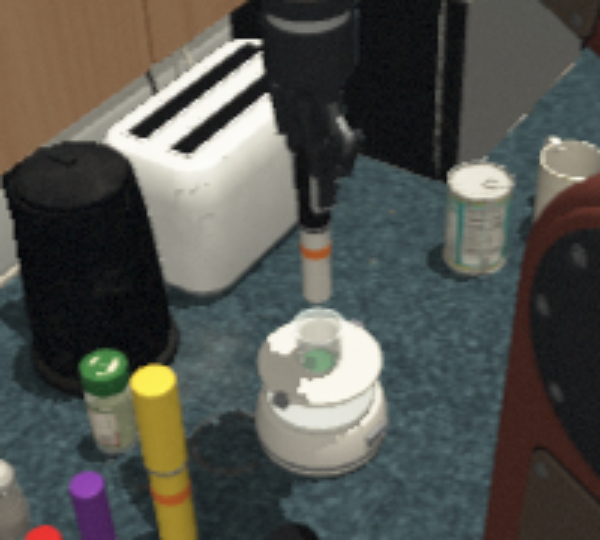

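The crop shows the pusher vertical at crop (316,260), hanging over the chute mouth at (322,330), with its tip at z≈183. I lower it with contact guarding.

```bash
python3 - <<'E'
from h import *
x=[542.3,-121.9]
arm.servo_line(x+[255],100); arm.hold(.3); f0=arm.observe()['contact_force']
print('f0',f0.round(1) if hasattr(f0,'round') else f0)
hit=arm.servo_line(x+[213],40,contact_N=5); arm.hold(.2); s=arm.observe()
print('enter hit',hit,np.round(s['eef_pos'],2),np.round(np.array(s['contact_force'])-f0,2))
if not hit:
    for z in (210,208,206,204,202,200):
        h=arm.servo_line(x+[z],15,contact_N=12); arm.hold(.2); s=arm.observe()
        print(z,h,np.round(s['eef_pos'],2),np.round(np.array(s['contact_force'])-f0,2),round(s['grip_width']*85,2),round(s['t'],1))
        if h: break
E
```

```text
f0 [-0.4 -0.4 -1. ]
enter hit False [ 542.38 -121.96  213.21] [ 0.52  0.59 -0.43]
210 False [ 542.33 -121.9   210.03] [0.26 0.66 0.86] 27.22 13.8
208 False [ 542.44 -121.96  208.27] [1.54 0.03 4.24] 27.44 14.3
206 False [ 542.42 -121.95  206.12] [ 0.67 -0.06  4.4 ] 27.33 14.8
204 False [ 542.37 -121.92  204.09] [2.28 0.05 4.8 ] 27.34 15.3
202 False [ 542.36 -121.93  202.1 ] [ 1.4  -0.09  6.13] 27.5 15.8
200 False [ 542.36 -121.92  200.19] [1.26 0.81 6.36] 27.32 16.2
```

```bash
python3 - <<'E'
from h import *
x=[542.3,-121.9]
for z in (198,196.5):
    arm.servo_line(x+[z],15,contact_N=15); arm.hold(.5)
    F=[];
    for _ in range(10): arm.hold(.03);F.append(arm.observe()['contact_force'])
    s=arm.observe();print(z,np.round(s['eef_pos'],2),np.round(np.mean(F,0)+[.4,.4,1],2),round(s['grip_width']*85,2),round(s['t'],1))
c=cap('side');im=cv2.resize(c['pixels'][165:255,280:355],None,fx=6,fy=6,interpolation=2)
cv2.imwrite('pics/crop3.png',im[:,:,::-1])
P,uv=cloud(c);m=near(P,(542,-122),20,135,235);hsv=cv2.cvtColor(c['pixels'],cv2.COLOR_RGB2HSV)
o=[(p,u) for p,u in zip(P[m],uv[m]) if hsv[u[1],u[0],1]>130 and hsv[u[1],u[0],0]<20]
print(len(o),np.mean([a for a,_ in o],0) if o else '')
E
```

```text
198 [ 542.36 -121.93  198.29] [1.08 0.22 7.16] 27.18 17.4
196.5 [ 542.37 -121.93  196.86] [0.74 0.   7.75] 27.08 18.4
21 [ 534.60392135 -111.71032932  146.14606116]
```

View pics/crop3.png

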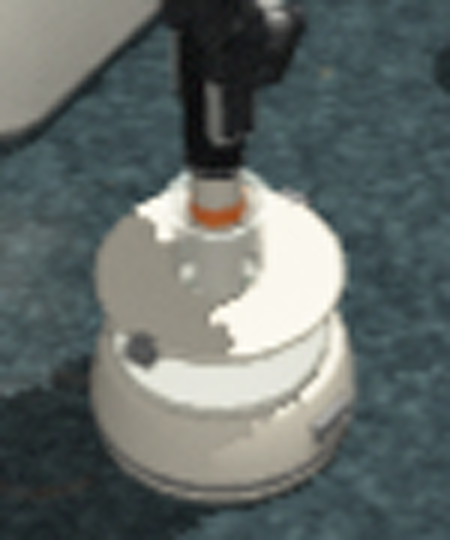

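The crop shows the orange band at crop (218,213), level with the chute rim. Band depth reads z≈146 and the force is 7.8 N. I hold, check the caddy and muddler, and hand in.

```bash
python3 - <<'E'
from h import *
arm.servo_line([542.3,-121.9,196.2],10); arm.hold(3)
s=arm.observe();print(np.round(s['eef_pos'],2),np.round(s['contact_force'],2),s['grip_width']*85,s['t'])
P,_=cloud(cap('side'))
for n,xy,z0,z1 in(('muddler',(476,206),125,160),('cup',(494,133),44,56),('big',(385,147),205,235)):
    m=near(P,xy,30,z0,z1);print(n,m.sum(),P[m].mean(0).round(0))
print(arm.close_job())
E
```

```text
[ 542.39 -121.94  196.6 ] [0.28 0.6  7.67] 27.08470101970645 21.7333
muddler 138 [476. 216. 144.]
cup 96 [492. 135.  49.]
big 277 [384. 151. 218.]
the job is handed in; nothing more can be done
None
```

The job is handed in at about 22 s: the pusher is still gripped and pressing the plate with the orange band at the chute rim, about 12 mm of travel at roughly 8 N. It was held there over 3 s. The muddler and caddy cup measured about where they started; I did not re-measure the tin, mug, salt shaker or spice jar, and the arm's path kept clear of them.

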